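Short spin on the microcentrifuge

ROBOT

A 6-joint arm with a two-finger parallel gripper is mounted at the origin on the work surface; the furniture and walls round the work are solid. World frame = base frame: x ahead of the robot, y to its left, z up, the work surface at z = 0. Lengths are in m, angles in rad, forces in N, time in s.
With the tool pointing down it reaches from about 0.25 to 0.8 m from the base axis. Payload 8.5 kg.
Tool frame: the origin (TCP) lies midway between the tips of the shut fingers; the grasp point (between the pads) lies 19 mm behind it; z points along the fingers, y is the line along which they close (so a half turn about z gives the same grasp; the last joint's range is limited). The gripper opens to 85 mm and grips with 20 to 120 N. Pads are 22 mm wide; open, the fingers measure 114 mm over their backs; the gripper's body (76 mm by 85 mm) begins 54 mm behind the grasp point. The pads swing forward as they close: fully open they stand 13 mm farther back than shut.
Start: joints at [1.317, 0.238, -0.013, 1.319, 0, 1.571], TCP at [0.132, 0.508, 0.231] pointing down, gripper open.
Joint ranges: [-2.66, 2.66], [-1.03, 1.9], [-1.14, 1.46], [-1.82, 2.27], [-1.45, 1.34], [-3.14, 3.14]. Speed limits (rad/s): [2.22, 2.22, 2.79, 3.14, 3.14, 3.14].

INTERFACE

Orientations are given as a rotation vector (axis times angle).
In Python, from station import * gives the robot as it stands. Calls block until the motion is done:
- goto(position, orientation): joint-space move of the TCP to a pose.
- servo_line(position, ori=None, vel=0.15, force_limit=None): straight line of the TCP; ori=None keeps the orientation; vel is the mean speed in m/s. With force_limit (N) it stops when the force on the tool has changed by that much, and returns True; else False.
- set_joints(angles): joint-space move.
- set_gripper(opening, squeeze=None): opening from 0.0 (shut) to 1.0 (fully open); squeeze is the grip in N (None keeps the last); returns when the fingers have stopped.
- sleep(seconds).
- solve_ik(position, orientation): joint angles nearest the present ones, or None.
- state(): the state.
- get_image(name): name is "scene" or "top"; returns the picture (420x560x3 uint8, blue, green, red); there is no depth.
- camera_params(name): a dict with "fx", "fy", "cx", "cy" (pixels), "k1" (the pictures are not rectified: a ray, as slopes to the right and down, at radius r is drawn at 1 + k1 r^2 times it, then the intrinsics apply), "view" (4x4, takes a point from world to camera coordinates). Camera axes: x right, y down, z forward; pixel columns grow to the right and rows downward; lengths in m; the calibration is good to about 2 mm. A picture is of the moment at which its call begins. camera_params takes no time and is no camera call.
A pose or a line that the arm cannot do raises Unreachable and nothing moves.
- finish_job(): hands the job in; it is judged then, once.
The state is a dict: "clock": time; "joint_positions": joint angles; "dq": joint speeds; "tau": joint torques, N m; "position": TCP position; "tool_rot": TCP orientation; "ft_force": force on the tool from outside, world axes, zero at the start; "ft_torque": the same for the moment, N m; "width": opening from 0.0 (shut) to 1.0 (fully open); "grasp_force": force on a finger pad.
Only numpy, scipy, OpenCV 4.12 (cv2) and the standard library are available. Lean on these libraries where they do the work, as an engineer would, in place of code of your own. Each camera call takes 0.05 s, during which the arm holds its last target. There are 200 camera calls.

TASK

Give the loaded microcentrifuge a short spin, only pushing with the closed fingertips: push its open lid down past its spring point until it is fully shut and stays shut, then press the raised rear end of the mains rocker at the left of the panel to switch it on, then press the wide oblong short-spin key at the right of the panel and keep it held down - the spin lasts only while the key is down, so finish with the finger still holding it fully down. Keep to that order, do not press the two small round keys, and do not pick up or disturb the things standing round it.

Things in the scene. Friction and masses are not known exactly. Their poses are not given: they have to be found in the camera images.
- centrifuge: white bench microcentrifuge, 250 mm deep (x), 200 wide (y), deck 117 high; fixed to the bench. Origin: middle of its underside; x points from its front to its back, y to the left, z up. The panel is the 80 mm strip along the front, sloping down to the front by 10 degrees, middle 104 mm high; left to right: mains rocker, blank display with two small round keys in front of it, oblong short-spin key
- lid (a joint): angle of the lid in rad: 0 shut, growing as it opens; starts at about 0.8 to 1.1. An over-centre spring at the hinge holds it open and resists closing (2 to 6 N downward at the front edge) down to about 0.2; pushed below about 0.1 to 0.15 it is drawn shut with a snap and kept shut. Let go in between, it stays there or swings open again
- lid_front (a point): where to push: on the lid's outer face, 8 mm from the middle of its front edge and 147 mm from the hinge axis; with the lid shut 135 mm above the bench and 39 mm in front of the centrifuge's origin. Axes turn with the lid: z out of its face, x from front edge to hinge. The lid is 176 mm wide, 155 long, 16 thick: a clear window in a white frame
- lid_hinge (a point): middle of the lid's hinge axis, which runs along the centrifuge's y, 108 mm behind its origin and 124 mm up; axes move with the lid
- rocker (a joint): angle of the mains rocker in rad: 0 off (rear end, the one toward the lid, raised), 0.44 on (rear end down, about level). Over-centre spring: it snaps over past the middle and stays. About 5 N at the end turns it
- rocker_end (a point): top of the rocker near its rear end, where it is pressed, 16 mm behind the pivot; moves with the rocker, about 7 mm down from off to on. The rocker is black, 44 mm front to back, 24 mm wide, at the left of the panel. z is the normal of its face, x points to its rear end
- spin_key (a joint): how far the short-spin key is pressed, in m: 0 up, 0.005 at its stop. Spring: 2 N to start, 5 N at the stop; it comes up when let go
- spin_key_top (a point): middle of the top of the short-spin key, which moves with it: a grey oblong key, 34 mm wide (y) and 20 mm front to back, standing 9 mm off the panel at its right. z is the direction off the panel (10 degrees from vertical); a straight downward push works
- timed_key (a joint): how far the left of the two small round keys (14 mm across, 6 mm high) is pressed, in m; 0 up, 0.005 at its stop; leave alone
- release_key (a joint): same for the right small round key (lid release); leave alone
- release_key_top (a point): 3 mm over the top of the right small round key, 46 mm left of the short-spin key's middle
- timed_key_top (a point): 3 mm over the top of the left small round key, 46 mm right of the rocker's middle
- vial_0: 27 mm across, 64 mm tall, clear capped sample vial, just to the right of the centrifuge; origin at the middle of its underside; leave it where it is
- vial_1: 27 mm across, 64 mm tall, clear capped sample vial, just to the right of the centrifuge; origin at the middle of its underside; leave it where it is
- vial_2: 27 mm across, 64 mm tall, clear capped sample vial, just to the right of the centrifuge; origin at the middle of its underside; leave it where it is
- tin_4: 64 mm across, 36 mm tall, open round aluminium tin, just to the right of the centrifuge; origin at the middle of its underside; leave it where it is
- weight_200: 30 mm across, 53 mm tall, knobbed brass weight, the larger of two, well to the right, near the wooden weight case; origin at the middle of its underside; leave it where it is
- weight_50: 20 mm across, 35 mm tall, knobbed brass weight, the smaller of two, well to the right, near the wooden weight case; origin at the middle of its underside; leave it where it is

How it is judged:
By the outcome, as a careful person would: the job done as asked, in the order asked, and still so for the second after the job is handed in, while the arm keeps its last pose, push and grip.
It also fails if it takes over 40 s, if anything falls off the work surface, if the arm or the gripper's body presses on something with over 40 N, if the wrist force passes 120 N, or if a joint passes its speed limit or range.

## Working session

There is one attempt and no reset: what is moved stays moved. The work goes in short steps, each a Python script; the robot and the scene stay as the last script left them, time stands still between calls to the robot, and variables do not carry over. Pictures are saved under pics/ and viewed, at most 10 in all, crops included, and the job is handed in when it is done.

```bash
mkdir -p pics
python3 - <<'E'
from station import *
import cv2,numpy as np
for n in("scene","top"):
    cv2.imwrite(f"pics/{n}0.png",get_image(n)); p=camera_params(n); print(n,{k:(np.round(v,4).tolist()) for k,v in p.items()})
s=state();print(s["clock"],s["tool_rot"],s["width"])
E
```

```text
scene {'fx': 410.6283, 'fy': 410.6283, 'cx': 281.1454, 'cy': 215.4185, 'k1': -0.0534, 'view': [[0.9772, -0.2124, 0.0008, -0.5388], [-0.1853, -0.8546, -0.4851, 0.1605], [0.1038, 0.4739, -0.8745, 0.8951], [0.0, 0.0, 0.0, 1.0]]}
top {'fx': 537.2887, 'fy': 537.2887, 'cx': 272.8218, 'cy': 222.019, 'k1': -0.0676, 'view': [[0.0009, -1.0, -0.0083, 0.028], [-0.9824, 0.0006, -0.1866, 0.5616], [0.1866, 0.0083, -0.9824, 1.3866], [0.0, 0.0, 0.0, 1.0]]}
0.1 [-3.97511855e-01 -3.11618160e+00  2.01021367e-03] 1.0013494992279082
```

View pics/scene0.png

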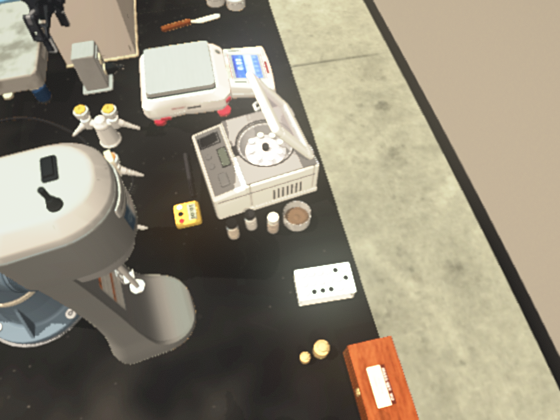

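View pics/top0.png

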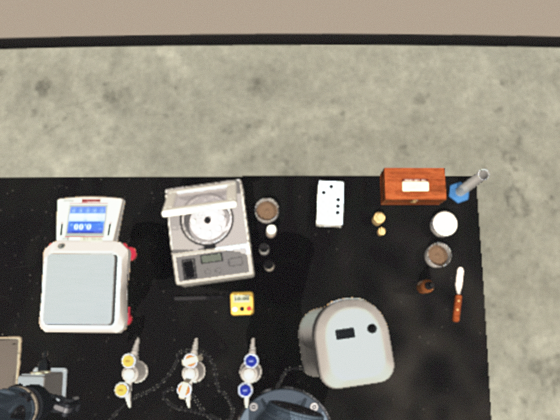

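The scene view shows the centrifuge around (255,160) with its lid open at the back. In the top view it is around (210,235), with the rocker near (188,268). I'll zoom in to get corners.

Run:
```python
import cv2,numpy as np
a=cv2.imread("pics/top0.png")[165:295,150:290]; b=cv2.imread("pics/scene0.png")[70:225,180:330]
cv2.imwrite("pics/ztop.png",cv2.resize(a,None,fx=4.5,fy=4.5,interpolation=cv2.INTER_CUBIC))
cv2.imwrite("pics/zsc.png",cv2.resize(b,None,fx=3.8,fy=3.8,interpolation=cv2.INTER_CUBIC))
```

```text
(no output)
```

View pics/ztop.png

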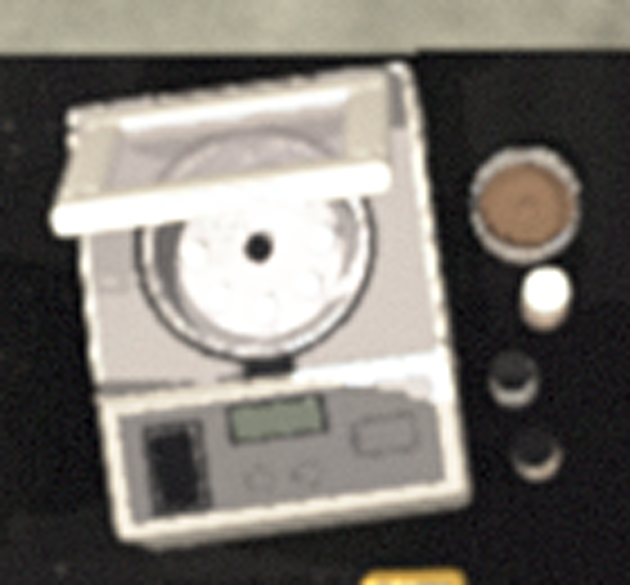

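View pics/zsc.png

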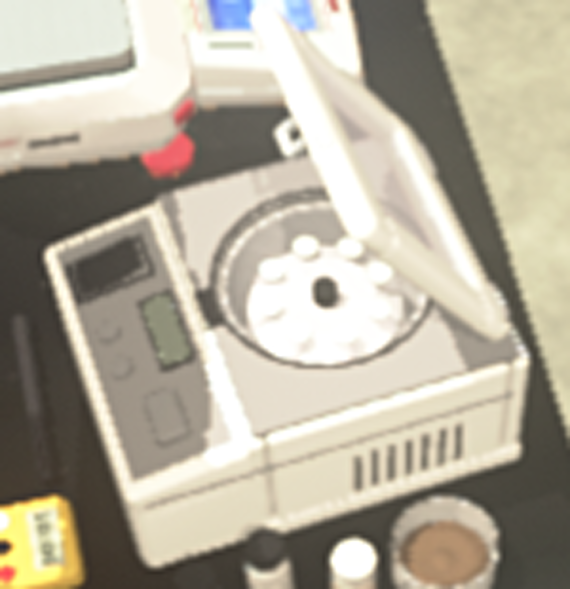

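Top crop ×4.5: rocker (175,468), key (386,433), rotor hub (259,248), deck corners (118,535), (468,498), (405,68). Scene crop ×3.8: rocker (110,268), key (168,417), hub (326,292). I'll triangulate these and fit the pose.

```bash
cat > h.py <<'E'
from station import *
import cv2,numpy as np
from scipy.optimize import least_squares
from scipy.spatial.transform import Rotation as R
C={n:camera_params(n) for n in("scene","top")}
def proj(n,P):
    p=C[n];c=(p["view"]@np.r_[P,1])[:3];a=c[:2]/c[2];a=a*(1+p["k1"]*(a@a))
    return np.array([p["fx"]*a[0]+p["cx"],p["fy"]*a[1]+p["cy"]])
def zt(q): return np.array([150,165])+(np.array(q)+.5)/4.5-.5
def zs(q): return np.array([180,70])+(np.array(q)+.5)/3.8-.5
def tri(a,b,ret=False):
    r=least_squares(lambda P:np.r_[proj("top",P)-a,proj("scene",P)-b],[.5,.1,.1]);return r.x,r.fun
E
python3 - <<'E'
from h import *
np.set_printoptions(precision=4,suppress=True)
for k,a,b in[("rocker",(175,468),(110,268)),("key",(386,433),(168,417)),("hub",(259,248),(326,292)),("disp",(277,419),(165,330)),("timed",(260,477),(109,329)),("rel",(303,473),(122,367)),("FL",(118,535),(48,250)),("FR",(468,498),(130,490)),("RR",(405,68),(522,357)),("lidL",(52,222),(262,15)),("lidR",(388,178),(365,225))]:
    print(k,*tri(zt(a),zs(b)))
# pose fit
M=[((-.125,.1,.097),(118,535),(48,250)),((-.125,-.1,.097),(468,498),(132,492)),((.125,-.1,.117),(405,68),(522,357))]
def f(v):
    c,s=np.cos(v[2]),np.sin(v[2]);o=[]
    for m,a,b in M:
        P=np.array([v[0]+c*m[0]-s*m[1],v[1]+s*m[0]+c*m[1],m[2]]);o+=[proj("top",P)-zt(a),proj("scene",P)-zs(b)]
    return np.concatenate(o)
r=least_squares(f,[.55,.15,.1]);print(r.x,r.fun)
E
```

```text
rocker [0.4301 0.242  0.1056] [ 0.0774  0.3713  0.3176 -0.1461]
key [0.4494 0.1224 0.1084] [ 0.1106  0.5161  0.4147 -0.1927]
hub [0.5575 0.1979 0.1019] [ 0.0412  0.3924  0.3303 -0.1306]
disp [0.4569 0.1841 0.1099] [ 0.1139  0.5846  0.4855 -0.2194]
timed [0.4241 0.1931 0.1086] [ 0.1364  0.6118  0.51   -0.2395]
rel [0.4275 0.1699 0.1001] [ 0.1161  0.5145  0.4244 -0.2002]
FL [0.3929 0.2755 0.0935] [ 0.0953  0.4069  0.3542 -0.1687]
FR [0.4176 0.077  0.1078] [-0.3614 -1.4064 -1.1006  0.5421]
RR [0.6593 0.1139 0.1177] [ 0.0109  0.763   0.6181 -0.2091]
lidL [0.5432 0.2869 0.2449] [ 0.0469  0.5603  0.4816 -0.1844]
lidR [0.5647 0.1117 0.2584] [-0.0032 -0.0442 -0.0342  0.0129]
[0.527  0.1949 0.1352] [-0.8469  1.5749 -1.3263 -1.413  -0.9394 -0.6294 -1.4853  1.9275  0.5235
 -1.07    2.9468  0.0088]
```

```bash
cat >> h.py <<'E'
O=np.array([.526,.195,0]);YAW=.128;RZ=R.from_euler("z",YAW)
def W(x,y,z): return O+RZ.apply([x,y,z])
def ori(t,s):   # tool y along s*centrifuge x, tool z down, leaning t forward
    z=np.array([np.sin(t),0,-np.cos(t)]);y=s*np.array([np.cos(t),0,np.sin(t)])
    return (RZ*R.from_matrix(np.c_[np.cross(y,z),y,z])).as_rotvec()
def lidp(a,off,h=.0145): # TCP with front corner of tip at lid_front, off along normal
    c,s=np.cos(a),np.sin(a);return W(.108-.147*c+.011*s+off*s+h,0,.124+.147*s+.011*c+off*c)
T=np.radians(10)
E
python3 - <<'E'
from h import *
np.set_printoptions(precision=3,suppress=True)
for s in(1,-1):
    for P,t in[(W(.07,0,.36),0),(lidp(1.1,.03),0),(lidp(.5,0),0),(lidp(0,0),0),(W(-.073,.06,.115),T),(W(-.085,-.062,.11),T)]:
        q=solve_ik(P,ori(t,s));print(s,P,None if q is None else np.array(q))
E
```

```text
1 [0.595 0.204 0.36 ] [0.33  0.439 0.611 1.743 0.    1.773]
1 [0.618 0.207 0.274] [0.323 0.461 0.426 1.536 0.    1.766]
1 [0.525 0.195 0.204] [0.356 0.308 0.014 1.277 0.    1.798]
1 [0.502 0.192 0.135] [ 0.365  0.308 -0.169  1.093  0.     1.808]
1 [0.446 0.245 0.115] [ 0.545  0.171 -0.434  0.805 -0.07   1.982]
1 [0.45  0.123 0.11 ] [ 0.284  0.099 -0.539  0.76  -0.027  1.725]
-1 [0.595 0.204 0.36 ] [ 0.33   0.439  0.611  1.743  0.    -1.369]
-1 [0.618 0.207 0.274] [ 0.323  0.461  0.426  1.536  0.    -1.376]
-1 [0.525 0.195 0.204] [ 0.356  0.308  0.014  1.277  0.    -1.343]
-1 [0.502 0.192 0.135] [ 0.365  0.308 -0.169  1.093  0.    -1.334]
-1 [0.446 0.245 0.115] [ 0.545  0.171 -0.434  0.805 -0.07  -1.159]
-1 [0.45  0.123 0.11 ] [ 0.284  0.099 -0.539  0.76  -0.027 -1.417]
```

Run:
```python
from h import *
np.set_printoptions(precision=3,suppress=True)
set_gripper(0.0)
p=state()["position"];servo_line([p[0],p[1],.36],vel=.25)
goto(W(.085,0,.36),ori(0,1))
servo_line(lidp(1.05,.03),vel=.2)
f0=np.array(state()["ft_force"]);print(state()["clock"],state()["width"])
for a in(.9,.7,.5,.35,.2,.1):
    servo_line(lidp(a,0),vel=.12);s=state();print(a,s["clock"],np.array(s["ft_force"])-f0)
hit=servo_line(lidp(0,-.006),vel=.04,force_limit=15)
s=state();print(hit,s["clock"],np.array(s["ft_force"])-f0,s["position"],lidp(0,0))
servo_line(np.array(s["position"])+[0,0,.05],vel=.2)
cv2.imwrite("pics/lid.png",np.hstack([cv2.resize(get_image(n)[y:y+155,x:x+150],None,fx=2.6,fy=2.6,interpolation=2) for n,x,y in(("scene",180,70),("top",150,150))]))
print(state()["clock"])
```

```text
4.1583 0.0015044386611210464
0.9 4.7417 [0.491 0.299 0.614]
0.7 5.1333 [0.425 0.148 0.277]
0.5 5.525 [ 1.065 -0.765  0.846]
0.35 5.8583 [0.031 0.983 0.192]
0.2 6.1917 [ 0.633  0.152 -0.028]
0.1 6.4667 [0.693 0.856 0.059]
True 6.9 [-1.848 -0.751 10.407] [0.503 0.192 0.135] [0.502 0.192 0.135]
7.4083
```

View pics/lid.png

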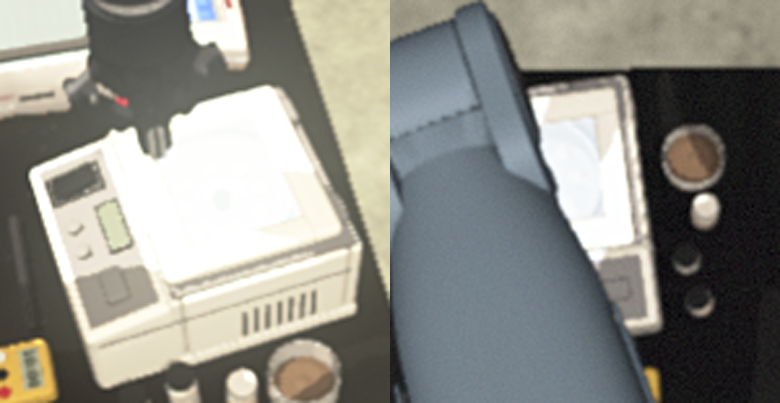

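The picture shows the lid fully shut and staying shut (frame flat around (240,190)). Next is the rocker.

Run:
```python
from h import *
np.set_printoptions(precision=3,suppress=True)
n=RZ.apply([-np.sin(T),0,np.cos(T)])
B=W(-.071,.060,.1065); K=W(-.0855,-.062,.104)
servo_line(B+.05*n+[0,0,.02],ori=ori(T,1),vel=.2)
servo_line(B+.018*n,vel=.12)
f0=np.array(state()["ft_force"]);print(state()["clock"])
for d in(.014,.012,.010,.008,.006,.004,.002,0,-.002):
    hit=servo_line(B+d*n,vel=.03,force_limit=15);s=state();print(d,hit,np.round(s["clock"],2),(np.array(s["ft_force"])-f0)@n,(s["position"]-B)@n)
    if hit: break
servo_line(B+.05*n,vel=.2)
servo_line(K+.05*n,vel=.2)
cv2.imwrite("pics/rk.png",np.hstack([cv2.resize(get_image(m)[y:y+110,x:x+110],None,fx=3.6,fy=3.6,interpolation=2) for m,x,y in(("scene",180,90),("top",150,200))]))
print(state()["clock"])
```

```text
8.5583
0.014 False 8.84 -1.3759165385362166 0.014295765419541554
0.012 False 9.09 2.35356465667797 0.012422416451654096
0.01 False 9.34 0.2451590419383496 0.009967962165308817
0.008 False 9.59 -0.7113600847896466 0.0075415436710461565
0.006 False 9.84 -1.4183583583948285 0.005831185828972417
0.004 False 10.09 17.20589800354808 0.0051072213499850075
0.002 False 10.34 38.510292816203815 0.004596492479018335
0 False 10.59 60.42603298826023 0.004146802565550018
-0.002 False 10.84 82.97934622370128 0.003692902567327476
12.1167
```

View pics/rk.png

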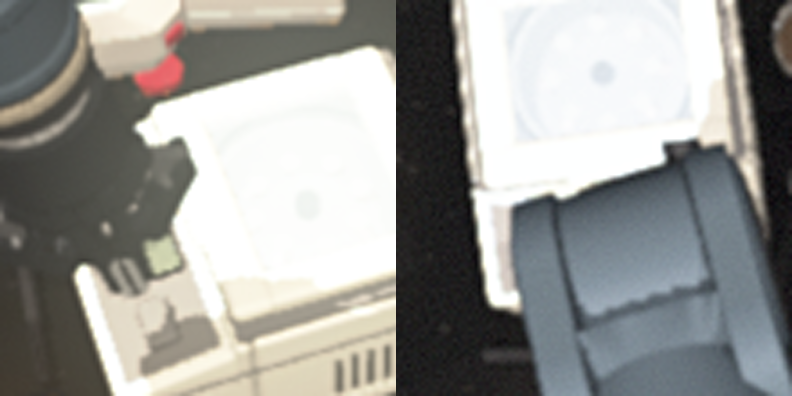

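Contact began about 12.5 mm off the panel and met a hard stop near 5.5 mm. That matches the rocker's 7 mm throw. The gripper hides the rocker in the picture, so I'll move it clear and check before pressing the key.

Run:
```python
from h import *
servo_line(W(-.1,-.16,.27),vel=.25)
cv2.imwrite("pics/rk2.png",np.hstack([cv2.resize(get_image(m)[y:y+110,x:x+110],None,fx=3.6,fy=3.6,interpolation=2) for m,x,y in(("scene",180,110),("top",150,200))]))
print(state()["clock"])
```

```text
12.975
```

View pics/rk2.png

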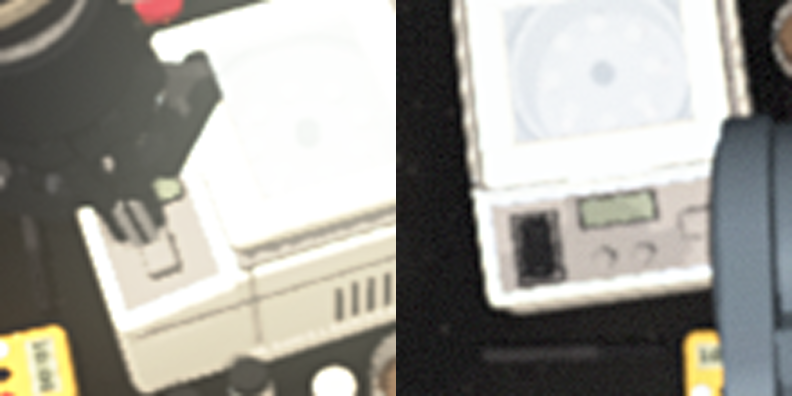

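Run:
```python
from h import *
b=np.mean([get_image("top") for _ in range(4)],0).astype(np.uint8)
c=[cv2.resize(i[250:290,172:206],None,fx=11,fy=11,interpolation=2) for i in(cv2.imread("pics/top0.png"),b)]
cv2.imwrite("pics/cmp.png",cv2.convertScaleAbs(np.hstack(c),alpha=1.8,beta=10))
```

```text
(no output)
```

View pics/cmp.png

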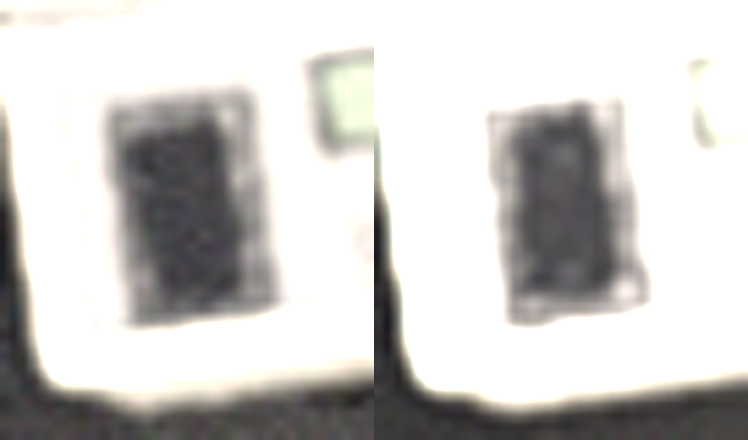

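Before and after differ: the rear end was raised and shifted, and now it sits level within its frame, so the rocker is on. Now I'll press the key and hold it.

Run:
```python
from h import *
n=RZ.apply([-np.sin(T),0,np.cos(T)])
K=W(-.0855,-.062,.104)
servo_line(K+.05*n,vel=.25); servo_line(K+.016*n,vel=.12)
F=lambda:np.mean([(sleep(.02),np.array(state()["ft_force"])@n)[1] for _ in range(5)])
f0=F();d=.012
while d>-.002:
    servo_line(K+d*n,vel=.03);f=F()-f0;print(round(d,4),round(f,2),round((state()["position"]-K)@n,4))
    if f>18: break
    d-=.001
sleep(.5);print(F()-f0,state()["clock"])
```

```text
0.012 -0.07 0.0121
0.011 -0.26 0.011
0.01 -0.26 0.01
0.009 0.45 0.0091
0.008 2.05 0.0081
0.007 2.8 0.007
0.006 3.64 0.006
0.005 4.27 0.005
0.004 4.69 0.004
0.003 17.76 0.0038
0.002 31.66 0.0036
31.68973674156601 18.7333
```

Run:
```python
from h import *
n=RZ.apply([-np.sin(T),0,np.cos(T)])
servo_line(W(-.0855,-.062,.104)+.003*n,vel=.03);sleep(.5)
print(state()["position"],state()["ft_force"])
finish_job()
```

```text
[0.44864053 0.12256624 0.10776367] [-4.94061508 -1.19297822 17.80421699]
the job is handed in; nothing more can be done
```

I've handed the job in: the lid is shut, the mains rocker is on, and the short-spin key is held at its stop with about 18 N, done in that order in about 20 s; the rocker press peaked at about 83 N at the fingertip (wrist limit 120 N).

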